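# Close the vial carrier and lift it by its telescoping handle

### The arm

A 6-joint arm with a two-finger parallel gripper is mounted at the origin on a cart in front of the work surface, level with it; the furniture and walls round the work are solid. World frame = base frame: x ahead of the robot, y to its left, z up, the work surface at z = 0. Lengths are in m, angles in rad, forces in N, time in s.
With the tool pointing down it reaches from about 0.4 to 0.825 m from the base axis. Payload 7 kg.
Tool frame: the origin (TCP) lies between the finger pads, 19 mm behind the fingertips; this is the grasp point; z points along the fingers, y is the line along which they close (so a half turn about z gives the same grasp; the last joint's range is limited). The gripper opens to 88 mm and grips with 3 to 60 N. Pads are 19 mm wide; open, the fingers measure 130 mm over their backs; the gripper's body (78 mm by 193 mm) begins 47 mm behind the grasp point.
Start: joints at [1.56, 0.359, 0.012, 0, -1.224, -0.288], TCP at [0.199, 0.645, 0.245] pointing down, gripper open.
Joint ranges: [-3.07, 3.07], [-1.43, 2.12], [-1.02, 1.25], [-3.03, 1.67], [-3.05, -0], [-3.03, 3.03]. Speed limits (rad/s): [2.39, 2.39, 3.01, 3.14, 3.14, 3.14].

### API

Orientations are given as [roll, pitch, yaw] about the fixed x, y, z axes, in that order (R = Rz(yaw) Ry(pitch) Rx(roll)).
In Python, from station import arm gives the robot as it stands.
- The arm moves only by the tool pendant, called after "Request:" by a JSON object that holds its "fn" and its "kwargs". Schema: {"type":"object","properties":{"increments":{"type":"array","items":{"type":"object","properties":{"aperture":{"type":"number"},"d":{"type":"array","items":{"type":"number"},"minItems":3,"maxItems":3},"rz":{"type":"number"}},"additionalProperties":false,"required":["aperture"]},"minItems":1,"maxItems":20},"clamp_n":{"type":"number"},"only":{"type":"string"},"quiet":{"type":"boolean"},"lines":{"type":"string"}},"required":["increments"],"additionalProperties":false}. increments is a list of rows, 1 to 20 of them, each an object with the fields aperture (the finger opening in m), d (a list: dx, dy, dz in a scale on which 1.0 is 0.75 m), rz (a turn about the tool's z in parts of the range, where 1.0 means pi rad); a field left out counts as zero (the opening has to be given); each row is the pose to reach, as a shift and turn from the pose commanded when the call began, along the tool's axes at that moment; what a row does not reach only later rows make up. A row lasts 1/12 s, in which the tool goes at most 0.0417 m and 0.125 rad, less where a joint would pass 70% of its speed; a pose out of reach is approached as far as the arm can. The fingers move at their own pace and stop on an object; clamp_n is the grip in N (left out, the last holds). Time passes only in rows, so rows that do not move let the fingers close. The tool returns the time, the measured TCP pose, the force, the opening and the grip force at its end. only (a regular expression) keeps the lines of the reply that match it, lines (a string "A,B") keeps lines A to B, and quiet returns only ok. Input that does not fit is refused with a message, and nothing moves.
- arm.get_state(): the state, without advancing time (a new reading comes with each control period).
- arm.grab_frame(name): name is "scene" or "top" or "wrist"; returns the picture (400x640x3 uint8, red, green, blue); there is no depth.
- arm.camera_params(name): a dict with "fx", "fy", "cx", "cy" (pixels), "D" ([k1, k2, p1, p2, k3] as OpenCV has them; the pictures are not rectified), "T" (4x4, takes a point from camera to world coordinates); the wrist camera has in their place "hand_eye" (4x4, takes a point from camera to tool coordinates, whose origin is the TCP and whose axes are the flange's). Camera axes: x right, y down, z forward; pixel columns grow to the right and rows downward; lengths in m; the calibration is good to about 2 mm. A picture is of the moment at which its call begins: read the wrist's pose just before it. camera_params takes no time and is no camera call.
- arm.job_done(): hands the job in; it is judged then, once.
The state is a dict: "t": time; "q": joint angles; "qd": joint speeds; "joint_efforts": joint torques, N m; "eef_pos": TCP position; "ee_rot": TCP orientation; "force": force on the tool from outside, world axes, zero at the start; "moment": the same for the moment, N m; "width": finger opening in m; "gripper_force": force on a finger pad.
Only numpy, scipy, OpenCV 4.12 (cv2) and the standard library are available. Lean on these libraries where they do the work, as an engineer would, in place of code of your own. Each camera call takes 0.05 s, during which the arm holds its last target. There are 200 camera calls.

### The job

Get the vial carrier ready to be handed over: press its open near flap shut until it snaps past its catch, then squeeze the button in the handle's grip and, with the carrier still standing on the table, pull the telescoping handle up past its first stop to its second. Lift the closed carrier level by that grip, its underside at least 5 cm clear of the table, and finish while still holding it there in the air; leave the beaker, the bottle and the cold pack where they are.

Things in the scene. Friction and masses are not known exactly. Their poses are not given: they have to be found in the camera images.
- carrier: Loose white insulated vial carrier, 0.7 to 0.9 kg, 200 mm deep (its x), 210 mm long (its y), 116 mm high to its flat top. Origin: centre of its underside; z up; -x: near side. A 38 mm fixed spine runs along y in the middle of the top; on its +x side lies a fixed shut flap, on its -x side the movable flap over six vials. Two 12 mm upright tubes at y = +-48 mm carry the grip.
- flap (a joint): Opening angle of the near (-x side) flap, rad: 0 shut, at most 1.3; starts open. A friction hinge (0.05 N m) keeps it where it is left. From about 0.12 down to 0.05 rad the bead on its tongue rides over a sprung ridge, which takes about 6 N (under 12 N) at the lip; past that it snaps to 0 and stays shut.
- flap_hinge (a point): Middle of the near flap's hinge line, along the carrier's y, at (-20, 0, 112) mm in the carrier's frame, in mid-thickness of the 8 mm thick flap (upper face 4 mm from it, raised panel 5.5 mm). The flap is 208 mm wide and reaches 80 mm from the hinge line; a 50 mm wide lip at the middle of its edge reaches 92 mm and has a 22 mm tongue pointing down.
- lip (a point): On the upper face of the near flap's lip, middle of its free edge, 84 mm from the hinge line; moves with the flap. Shut: at (-104, 0, 116) mm in the carrier's frame.
- handle (a joint): How far the telescoping handle is pulled up out of the spine, m: 0 stowed, 0.040 first stop, 0.080 second stop = end of travel. With the button out a pin locks it at each of these three stops, with 1 mm play. With the button in it slides against 1.5 N of friction, passing the first stop freely, and stays where it is put.
- grip (a point): Centre of the black grip bar of the handle, 128 mm long (carrier's y), 26 mm thick (carrier's x, 32 mm with the button), 22 mm high; 36 mm above the carrier's flat top when stowed, straight over the carrier's origin. Moves with the handle.
- button (a joint): Travel of the squeeze button, m: 0 out, 0.006 fully in, flush with the grip. Spring 3 N at the start to 6 N fully in; from 0.005 the handle is unlocked. It is a grey bar, 36 mm long and 12 mm high, at the middle of the grip's -x side, standing out 6 mm: fingers that close across the grip's middle (along the carrier's x) with 10 N or more press it in.
- beaker: Bystander, loose, to be left alone: small clear plastic beaker, 56 mm across, 69 mm high; origin at the centre of its underside.
- wash_bottle: Bystander, loose, to be left alone: white plastic bottle with a screw cap, 58 mm across, 114 mm high; origin at the centre of its underside.
- cold_pack: Bystander, loose, to be left alone: flat hard-shell cold pack, 160 x 110 x 28 mm, lying flat; origin at the centre of its underside.

How it is judged:
By the outcome, as a careful person would: the job done as asked, in the order asked, and still so for the second after the job is handed in, while the arm keeps its last pose, push and grip.
It also fails if it takes over 48 s, if anything falls off the work surface, if the arm or the gripper's body presses on something with over 40 N, if the wrist force passes 120 N, or if a joint passes its speed limit or range.

## Working session

There is one attempt and no reset: what is moved stays moved. The work goes in short steps, Python scripts to look and compute and a tool call to move; the robot and the scene stay as the last step left them, time stands still between calls to the robot, and variables do not carry over. Pictures are saved under pics/ and viewed, at most 10 in all, crops included, and the job is handed in when it is done.

```bash
mkdir -p pics; ls
```

Run:
```python
from station import arm
import cv2,numpy as np
np.set_printoptions(precision=4,suppress=True)
s=arm.get_state();print(s)
for n in("scene","top","wrist"):
    im=arm.grab_frame(n);cv2.imwrite(f"pics/{n}0.png",im[...,::-1]);print(n,arm.camera_params(n))
```

```text
pics
{'t': 0.0, 'q': array([ 1.5601,  0.3594,  0.0111, -0.0004, -1.2241, -0.2881]), 'qd': array([-0.0003,  0.0006, -0.0002,  0.0007,  0.001 ,  0.0001]), 'joint_efforts': array([  0.0008, -58.2728,  29.3041,   6.9971,   0.007 ,  -0.0002]), 'eef_pos': array([0.1986, 0.6446, 0.2444]), 'ee_rot': array([ 3.1399, -0.0002, -0.2989]), 'force': array([-0.0596, -0.2468,  0.2769]), 'moment': array([-0.0087,  0.0287, -0.0238]), 'gripper_force': 0.0, 'width': 0.08783105730755068}
scene {'fx': 362.65113062453975, 'fy': 362.65113062453975, 'cx': 321.55165811503747, 'cy': 199.23419596101098, 'D': array([-0.0006,  0.    ,  0.    ,  0.    ,  0.    ]), 'T': array([[ 0.4486, -0.6628,  0.5996,  0.0415],
       [-0.8936, -0.3212,  0.3135, -0.2103],
       [-0.0152, -0.6764, -0.7364,  0.8175],
       [ 0.    ,  0.    ,  0.    ,  1.    ]])}
top {'fx': 467.49188019040355, 'fy': 467.49188019040355, 'cx': 321.6543302404029, 'cy': 200.71895808998497, 'D': array([-0.0756,  0.    ,  0.    ,  0.    ,  0.    ]), 'T': array([[ 0.0164, -0.987 ,  0.16  ,  0.3723],
       [-0.9998, -0.0148,  0.0112,  0.0749],
       [-0.0087, -0.1602, -0.987 ,  1.5548],
       [ 0.    ,  0.    ,  0.    ,  1.    ]])}
wrist {'fx': 333.3057218778096, 'fy': 333.3057218778096, 'cx': 318.1196117231128, 'cy': 197.15710847988515, 'D': array([-0.0283,  0.    ,  0.    ,  0.    ,  0.    ]), 'hand_eye': array([[-0.0005, -0.9558, -0.2941,  0.0791],
       [ 1.    , -0.0007,  0.0007, -0.0003],
       [-0.0009, -0.2941,  0.9558, -0.1374],
       [ 0.    ,  0.    ,  0.    ,  1.    ]])}
```

View pics/top0.png

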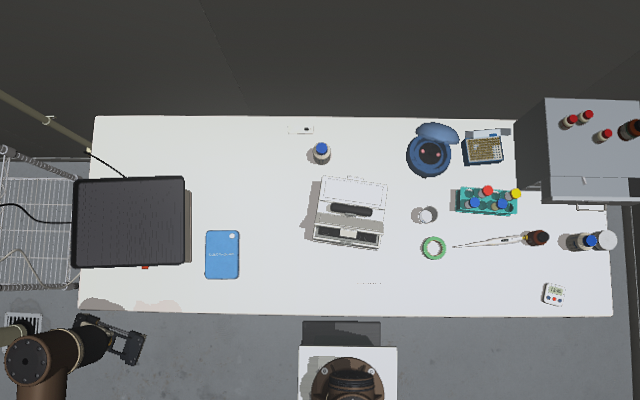

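View pics/scene0.png

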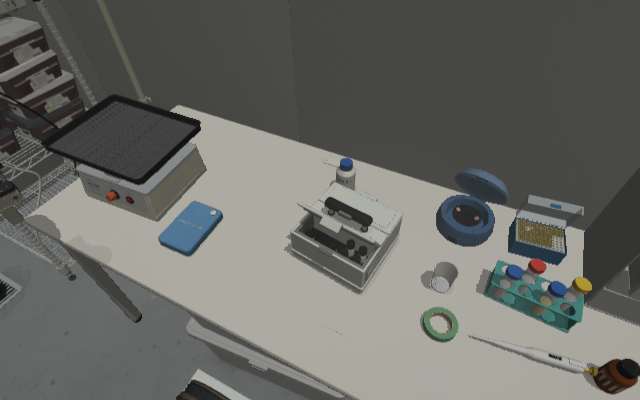

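The top view shows the carrier at about (350,212), its black grip at (351,210), the cold pack at (222,254), the bottle at (321,152) and the beaker at (425,215). In the scene view the near flap stands open, with the grip at (349,210). Next I'll measure the grip by mask in both views and zoom in.

Create h.py:
```python
import cv2,numpy as np
from station import arm
np.set_printoptions(precision=4,suppress=True)
def K(p):return np.array([[p['fx'],0,p['cx']],[0,p['fy'],p['cy']],[0,0,1]])
def ray(n,uv,T=None):
    p=arm.camera_params(n);T=p['T'] if T is None else T
    u=cv2.undistortPoints(np.array(uv,float).reshape(-1,1,2),K(p),p['D']).reshape(-1,2)
    return T[:3,3],np.c_[u,np.ones(len(u))]@T[:3,:3].T
def plane(n,uv,z,T=None):
    o,d=ray(n,uv,T);return o+d*((z-o[2])/d[:,2])[:,None]
def tri(n1,a,n2,b):
    o1,d1=ray(n1,[a]);o2,d2=ray(n2,[b]);d1=d1[0];d2=d2[0]
    s=np.linalg.lstsq(np.c_[d1,-d2],o2-o1,rcond=None)[0]
    A=o1+d1*s[0];B=o2+d2*s[1];return (A+B)/2,np.linalg.norm(A-B)
def proj(n,P,T=None):
    p=arm.camera_params(n);T=p['T'] if T is None else T;Ti=np.linalg.inv(T)
    return cv2.projectPoints(np.array(P,float),cv2.Rodrigues(Ti[:3,:3])[0],Ti[:3,3],K(p),p['D'])[0].reshape(-1,2)
def blob(im,box,thr=60):
    x0,y0,x1,y1=box;m=(im[y0:y1,x0:x1].max(2)<thr).astype(np.uint8)
    n,l,st,c=cv2.connectedComponentsWithStats(m);i=1+np.argmax(st[1:,4])
    r=cv2.minAreaRect(cv2.findContours((l==i).astype(np.uint8),0,2)[0][0])
    return c[i]+[x0,y0],st[i],r,cv2.boxPoints(r)+[x0,y0]
```

Run:
```python
from h import *
t=cv2.imread("pics/top0.png");s=cv2.imread("pics/scene0.png")
bt=blob(t,(325,198,378,222));bs=blob(s,(318,192,378,230))
print(bt);print(bs);print(tri("top",bt[0],"scene",bs[0]))
print(plane("top",bt[3],.163))
a=cv2.resize(t[165:260,295:395],None,fx=4,fy=4,interpolation=2);b=cv2.resize(s[175:290,285:410],None,fx=3.2,fy=3.2,interpolation=2)
H=max(a.shape[0],b.shape[0]);f=lambda i:cv2.copyMakeBorder(i,0,H-i.shape[0],0,0,0)
cv2.imwrite("pics/z1.png",np.hstack([f(a),f(b)]))
```

```text
(array([336.8077, 209.6923]), array([ 6,  6, 16,  9, 26], dtype=int32), ((12.799999237060547, 11.899999618530273), (15.652474403381348, 5.366562843322754), 26.56505012512207), array([[329.6, 208.8],
       [332. , 204. ],
       [346. , 211. ],
       [343.6, 215.8]]))
(array([348.2637, 211.574 ]), array([  7,   5,  47,  33, 493], dtype=int32), ((28.883075714111328, 21.835386276245117), (50.55874252319336, 15.728513717651367), 25.559965133666992), array([[320.6846, 210.0231],
       [327.4708, 195.8338],
       [373.0815, 217.6477],
       [366.2954, 231.8369]]))
(array([0.587 , 0.0245, 0.1235]), np.float64(0.043453003066729085))
[[0.5737 0.0664 0.163 ]
 [0.5884 0.0594 0.163 ]
 [0.5678 0.017  0.163 ]
 [0.5531 0.0241 0.163 ]]
```

View pics/z1.png

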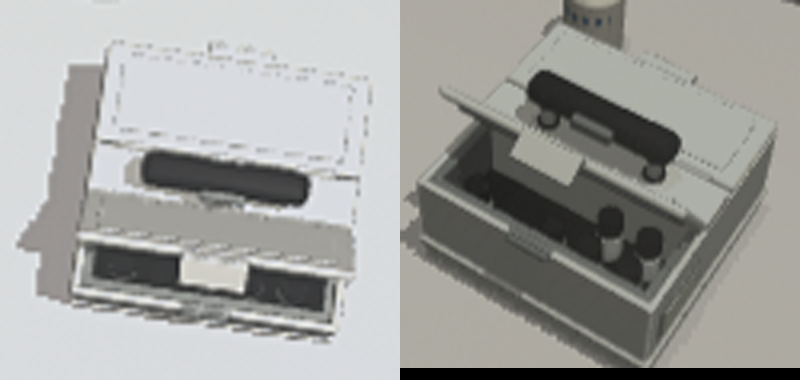

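The zoom shows the carrier turned about 8° clockwise. Grip ends in the top view: (330.5,206.3) and (372.3,212). Grip centre in the scene view: (348.5,211). The near flap is open steeply.

Run:
```python
from h import *
t=cv2.imread("pics/top0.png");s=cv2.imread("pics/scene0.png")
bt=blob(t,(325,198,378,222),80);print(bt[0],bt[1],bt[2]);print(plane("top",bt[3],.155))
print(tri("top",bt[0],"scene",(348.5,211)),plane("top",[bt[0]],.155), plane("top",[(351.4,209.3)],.155))
# corners: far carrier top corners from crop, rear-left (108,42), rear-right(370,75), front-right bottom..
c=lambda x,y:(x/4+295,y/4+165)
print(plane("top",[c(108,42),c(370,75)],.116),'front top rim',plane("top",[c(72,298),c(335,335)],.108))
# flap edge ends: top crop vs scene crop
S=lambda x,y:((x-400)/3.2+285,y/3.2+175)
print(tri("top",c(80,234),"scene",S(442,90)),tri("top",c(355,276),"scene",S(715,225)))
print('beaker',plane("top",[(425,215)],.06),'bottle',plane("top",[(321,148)],.11))
```

```text
[350.7401 209.1865] [  6   5  41  13 327] ((25.959732055664062, 11.271812438964844), (41.03362274169922, 8.389910697937012), 8.426968574523926)
[[ 0.57    0.0649  0.155 ]
 [ 0.5954  0.0615  0.155 ]
 [ 0.5788 -0.0615  0.155 ]
 [ 0.5535 -0.0578  0.155 ]]
(array([ 0.5766, -0.0002,  0.1508]), np.float64(0.005564701319415692)) [[0.5747 0.0024 0.155 ]] [[0.5743 0.0004 0.155 ]]
[[ 0.686   0.0915  0.116 ]
 [ 0.6626 -0.1145  0.116 ]] front top rim [[ 0.4849  0.1161  0.108 ]
 [ 0.4594 -0.0874  0.108 ]]
(array([0.5278, 0.1083, 0.1757]), np.float64(0.002101801770037913)) (array([ 0.5043, -0.1058,  0.1651]), np.float64(0.02133433982950895))
beaker [[ 0.573  -0.2426  0.06  ]] bottle [[0.777  0.0962 0.11  ]]
```

Units first: shifts go in shares of 0.75 m and turns go in shares of pi rad. So 0.257 m is 0.3427, 0.25 m is 0.3333, 0.7 rad is 0.2228.

Request:
{"fn": "pendant", "kwargs": {"increments": [{"aperture":0,"d":[0,0,-0.0533]},{"aperture":0,"d":[0.04,0.04,-0.08]},{"aperture":0,"d":[0.3333,0.3427,-0.08],"rz":0.2228},{"aperture":0,"d":[0.3333,0.3427,-0.08],"rz":0.2228},{"aperture":0,"d":[0.3333,0.3427,-0.08],"rz":0.2228},{"aperture":0,"d":[0.3333,0.3427,-0.08],"rz":0.2228},{"aperture":0,"d":[0.3333,0.3427,-0.08],"rz":0.2228},{"aperture":0,"d":[0.3333,0.3427,-0.08],"rz":0.2228},{"aperture":0,"d":[0.3333,0.3427,-0.08],"rz":0.2228},{"aperture":0,"d":[0.3333,0.3427,-0.08],"rz":0.2228},{"aperture":0,"d":[0.3333,0.3427,-0.08],"rz":0.2228}], "clamp_n": 20}}

```text
t: 1.07
eef_pos: [0.3631, 0.3216, 0.3059]
ee_rot: [-3.141, -0.0, -1.002]
force: [-0.7, -0.6, -0.2]
width: 0.0199
gripper_force: 0.0
```

Request:
{"fn": "pendant", "kwargs": {"increments": [{"aperture":0,"d":[0.472,-0.0027,0],"rz":0.2228},{"aperture":0,"d":[0.472,-0.0027,0],"rz":0.2228}], "quiet": true}}

```text
ok
```

```bash
python3 -c "
from h import *
s=arm.get_state();print(s['t'],s['eef_pos'],s['ee_rot'],s['q'],s['width'])"
```

```text
1.2333 [0.4074 0.2558 0.3054] [-3.1413  0.0004 -1.2511] [ 0.9708 -0.0038 -0.3008 -0.0001 -1.2733 -0.651 ] 0.006531729420376895
```

Converted, 0.273 m is 0.364, -0.033 m is -0.044, 0.444 rad is 0.1413.

Request:
{"fn": "pendant", "kwargs": {"increments": [{"aperture":0,"d":[0.364,-0.044,0.04],"rz":0.1413},{"aperture":0,"d":[0.364,-0.044,0.04],"rz":0.1413},{"aperture":0,"d":[0.364,-0.044,0.04],"rz":0.1413},{"aperture":0,"d":[0.364,-0.044,0.04],"rz":0.1413},{"aperture":0,"d":[0.364,-0.044,0.04],"rz":0.1413},{"aperture":0,"d":[0.364,-0.044,0.04],"rz":0.1413},{"aperture":0,"d":[0.364,-0.044,0.04],"rz":0.1413},{"aperture":0,"d":[0.364,-0.044,0.04],"rz":0.1413},{"aperture":0,"d":[0.364,-0.044,0.04],"rz":0.1413},{"aperture":0,"d":[0.364,-0.044,0.04],"rz":0.1413}]}}

```text
t: 2.07
eef_pos: [0.525, 0.0076, 0.2751]
ee_rot: [3.141, -0.0, -1.694]
force: [-0.1, 0.2, 0.2]
width: 0.0007
gripper_force: 0.0
```

Run:
```python
from h import *
from scipy.spatial.transform import Rotation as R
s=arm.get_state();im=arm.grab_frame("wrist");cv2.imwrite("pics/w1.png",im[...,::-1])
T=np.eye(4);T[:3,:3]=R.from_euler('xyz',s['ee_rot']).as_matrix();T[:3,3]=s['eef_pos'];T=T@arm.camera_params("wrist")['hand_eye'];np.save("w1.npy",T)
print(s['eef_pos'],s['ee_rot'])
```

```text
[0.525  0.0076 0.2751] [ 3.1411 -0.0001 -1.6935]
```

View pics/w1.png

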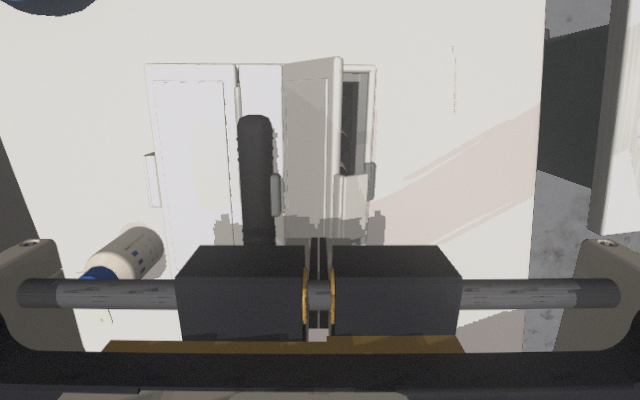

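Wrist view: grip spans columns 240–272, its far end is at row 115, and the button is at columns 273–281, rows 174–216. The flap's free edge is near column 340, and the carrier's -y top edge is at row 65, columns 147–375.

Run:
```python
from h import *
T=np.load("w1.npy");c=np.array([.574,.001]);a=-.125;Rm=np.array([[np.cos(a),-np.sin(a)],[np.sin(a),np.cos(a)]])
def cf(uv,z):
    P=plane("wrist",uv,z,T);print(z,'world',P[:,:2].tolist(),'carrier mm',((P[:,:2]-c)@Rm*1000).round(1).tolist())
cf([(238,140),(273,140),(242,220),(276,220),(255,115)],.152)
cf([(277,195)],.152)
cf([(147,65),(238,65),(162,210)],.116)
for ang in(.8,.9,1.,1.1,1.2):   # predicted flap corner column
    P=[-.02-.08*np.cos(ang)+.004*np.sin(ang),-.104,.112+.08*np.sin(ang)+.004*np.cos(ang)]
    w=np.r_[c+Rm@P[:2],P[2]];print(ang,proj("wrist",[w],T))
```

```text
0.152 world [[0.5805817080810923, -0.045624681336013065], [0.5535180243641865, -0.042220509405513904], [0.5900437940805157, 0.020224405085944835], [0.5617903267922274, 0.023709072996142194], [0.5640913831927079, -0.06266190192402153]] carrier mm [[12.3, -45.4], [-14.9, -45.4], [13.5, 21.1], [-14.9, 21.0], [-1.9, -64.4]]
0.152 world [[0.5574932364008245, 0.00227249983491222]] carrier mm [[-16.5, -0.8]]
0.116 world [[0.653885848916745, -0.11348831010099505], [0.5778940993135087, -0.10344825414865233], [0.6740897255548521, 0.013614513805535744]] carrier mm [[93.5, -103.6], [16.9, -103.1], [97.7, 25.0]]
0.8 [[352.3512  56.4119]]
0.9 [[343.5544  55.5285]]
1.0 [[333.591   54.7271]]
1.1 [[322.5866  54.0303]]
1.2 [[310.7112  53.4593]]
```

Converted, 0.127 m is 0.1693, 0.12 m is 0.16.

Request:
{"fn": "pendant", "kwargs": {"increments": [{"aperture":0,"d":[0,0,0.0533]},{"aperture":0,"d":[0,0,0.0933]},{"aperture":0,"d":[0,0.008,0.1067]},{"aperture":0,"d":[0,0.016,0.12]},{"aperture":0,"d":[0,0.0267,0.1333]},{"aperture":0,"d":[0,0.0347,0.1467]},{"aperture":0,"d":[0,0.0427,0.16]},{"aperture":0,"d":[0,0.0467,0.1693]},{"aperture":0,"d":[0,0.0467,0.1693]}]}}

```text
t: 2.87
eef_pos: [0.4892, 0.0127, 0.1475]
ee_rot: [3.14, -0.0, -1.691]
force: [-1.1, 0.3, -0.2]
width: 0.0006
gripper_force: 0.0
```

Request:
{"fn": "pendant", "kwargs": {"increments": [{"aperture":0,"d":[0,0,0.004]},{"aperture":0,"d":[0,0,0.008]},{"aperture":0,"d":[0,0,0.0107]},{"aperture":0,"d":[0,0,0.0133]},{"aperture":0,"d":[0,0,0.016]},{"aperture":0,"d":[0,0,0.016]}]}}

```text
t: 3.37
eef_pos: [0.4905, 0.0117, 0.1361]
ee_rot: [3.141, -0.0, -1.693]
force: [0.2, -0.2, 0.2]
width: 0.0004
gripper_force: 0.0
```

Converted, 0.003 m is 0.004, 0.002 m is 0.0027.

Request:
{"fn": "pendant", "kwargs": {"increments": [{"aperture":0,"d":[0,0,0.0027]},{"aperture":0,"d":[0,0,0.0027]},{"aperture":0,"d":[0,0,0.004]},{"aperture":0,"d":[0,0,0.004]}]}}

```text
t: 3.7
eef_pos: [0.4907, 0.0117, 0.1345]
ee_rot: [-3.141, -0.0, -1.692]
force: [-5.1, 1.0, 14.4]
width: 0.0005
gripper_force: 6.8
```

Request:
{"fn": "pendant", "kwargs": {"increments": [{"aperture":0,"d":[0,0,-0.0533]},{"aperture":0,"d":[0,0,-0.1067]},{"aperture":0,"d":[0,0,-0.16]},{"aperture":0,"d":[0,0,-0.1867]},{"aperture":0,"d":[0,0,-0.1867]}]}}

```text
t: 4.12
eef_pos: [0.4929, 0.0121, 0.2788]
ee_rot: [-3.133, 0.003, -1.692]
force: [-0.3, 0.1, 0.4]
width: 0.0003
gripper_force: 0.0
```

Run:
```python
from h import *
a,b,w=[arm.grab_frame(n)[...,::-1] for n in("top","scene","wrist")]
A=cv2.resize(a[165:260,295:395],(400,380),interpolation=2);B=cv2.resize(b[180:290,285:405],(400,367),interpolation=2)
B=cv2.copyMakeBorder(B,0,13,0,0,0);cv2.imwrite("pics/z2.png",np.hstack([A,B]))
cv2.imwrite("pics/w2.png",w)
```

```text
(no output)
```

View pics/z2.png

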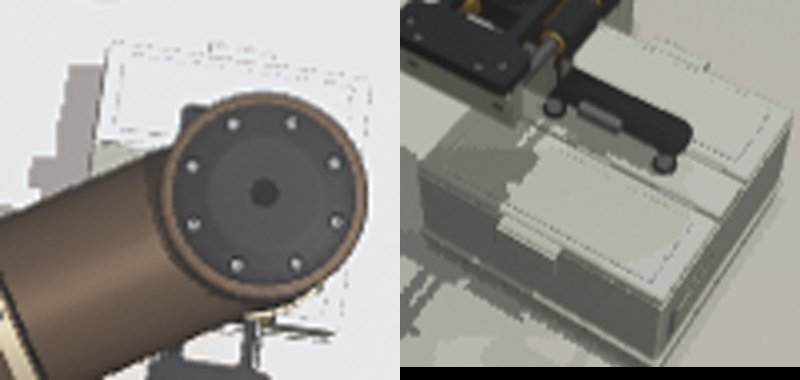

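The scene crop shows the near flap lying flat and flush. The press also stopped at the shut height of 116 mm with 14 N. I'll open the fingers and re-measure the grip.

Converted, -0.06 m is -0.08.

Request:
{"fn": "pendant", "kwargs": {"increments": [{"aperture":0.088,"d":[0,-0.08,0]},{"aperture":0.088,"d":[0,-0.08,0]},{"aperture":0.088,"d":[0,-0.08,0]},{"aperture":0.088,"d":[0,-0.08,0]},{"aperture":0.088,"d":[0,-0.08,0]}]}}

```text
t: 4.68
eef_pos: [0.5491, 0.0042, 0.2717]
ee_rot: [3.139, -0.001, -1.693]
force: [-1.4, -0.0, -0.3]
width: 0.0285
gripper_force: 0.0
```

Run:
```python
from h import *
from scipy.spatial.transform import Rotation as R
s=arm.get_state();im=arm.grab_frame("wrist");cv2.imwrite("pics/w3.png",im[...,::-1])
T=np.eye(4);T[:3,:3]=R.from_euler('xyz',s['ee_rot']).as_matrix();T[:3,3]=s['eef_pos'];T=T@arm.camera_params("wrist")['hand_eye'];np.save("w3.npy",T)
print(s['eef_pos'],s['ee_rot'])
c=np.array([.573,.001]);a=-.125;Rm=np.array([[np.cos(a),-np.sin(a)],[np.sin(a),np.cos(a)]])
print(proj("wrist",[np.r_[c+Rm@[x,y],.152] for x,y in((13,-50),(-13,-50),(13,10),(-13,10))],T))
```

```text
[0.5491 0.0042 0.2717] [ 3.1387 -0.0011 -1.6934]
[[517.2703 933.9745]
 [116.8163 933.3007]
 [-33.4393 454.5602]
 [718.0268 492.7698]]
```

View pics/w3.png

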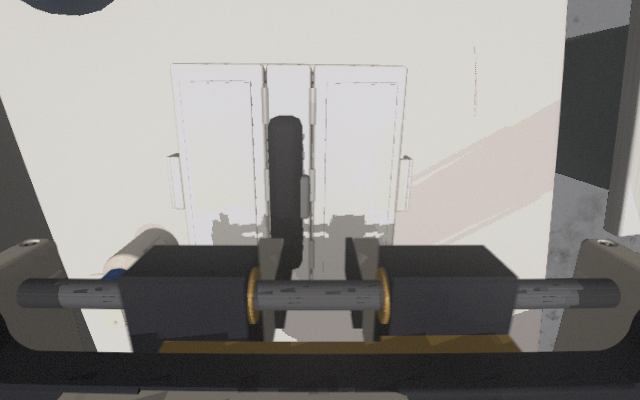

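Wrist view: the flap is shut, its outline symmetric with the far flap (columns 172–406, top edge row 66). The grip spans columns 268–303 and the button is at about (306,196).

Run:
```python
from h import *
T=np.load("w3.npy")
f=lambda uv,z:plane("wrist",uv,z,T)[:,:2]
g=f([(268,135),(302,135),(269,205),(302,205)],.152);print(g)
m1=(g[0]+g[1])/2;m2=(g[2]+g[3])/2;d=m2-m1;print('yaw',-np.arctan2(d[0],d[1])*1, m1,m2)
b=f([(306,196)],.152)[0];d/=np.linalg.norm(d);C=m1+d*((b-m1)@d);print('grip centre',C)
e=f([(173,66),(406,66)],.116);print('edge',e,'yaw',np.arctan2(*(e[0]-e[1])[::-1]),'mid',e.mean(0)+np.array([-np.sin(-.125),np.cos(.125)])*.105)
s=arm.get_state();p=s['eef_pos'][:2];y=s['ee_rot'][2];D=C-p
print('dx,dy',D@[np.cos(y),np.sin(y)],D@[np.sin(y),-np.cos(y)],s['eef_pos'],s['width'])
```

```text
[[ 0.58   -0.0503]
 [ 0.5542 -0.0471]
 [ 0.5885  0.0054]
 [ 0.5619  0.0087]]
yaw -0.1444391113899267 [ 0.5671 -0.0487] [0.5752 0.0071]
grip centre [ 0.5741 -0.0008]
edge [[ 0.6546 -0.1128]
 [ 0.4634 -0.0888]] yaw -0.12466648348453324 mid [0.5721 0.0034]
dx,dy 0.0020900500184096444 -0.025430059784281343 [0.5491 0.0043 0.2723] 0.032114658643406034
```

Converted, 0.12 m is 0.16, -0.0245 m is -0.0327.

Request:
{"fn": "pendant", "kwargs": {"increments": [{"aperture":0.088,"d":[0.0013,-0.0327,0.04]},{"aperture":0.088,"d":[0.0013,-0.0327,0.04]},{"aperture":0.088,"d":[0.0013,-0.0327,0.04]},{"aperture":0.088,"d":[0.0013,-0.0327,0.04]},{"aperture":0.088,"d":[0.0013,-0.0327,0.08]},{"aperture":0.088,"d":[0.0013,-0.0327,0.12]},{"aperture":0.088,"d":[0.0013,-0.0327,0.1467]},{"aperture":0.088,"d":[0.0013,-0.0327,0.16]},{"aperture":0.088,"d":[0.0013,-0.0327,0.16]},{"aperture":0.088,"d":[0.0013,-0.0327,0.16]}]}}

```text
t: 5.57
eef_pos: [0.5746, 0.0007, 0.1547]
ee_rot: [-3.14, 0.0, -1.692]
force: [0.3, -0.4, 0.6]
width: 0.0872
gripper_force: 0.0
```

Request:
{"fn": "pendant", "kwargs": {"increments": [{"aperture":0.0},{"aperture":0.0},{"aperture":0.0},{"aperture":0.0},{"aperture":0.0},{"aperture":0.0},{"aperture":0.0},{"aperture":0.0},{"aperture":0.0},{"aperture":0.0},{"aperture":0.0},{"aperture":0.0}], "clamp_n": 35}}

```text
t: 6.57
eef_pos: [0.5745, 0.0005, 0.1535]
ee_rot: [-3.141, 0.0, -1.693]
force: [2.4, 0.1, 0.2]
width: 0.0255
gripper_force: 34.9
```

Converted, -0.074 m is -0.0987, -0.07 m is -0.0933.

Request:
{"fn": "pendant", "kwargs": {"increments": [{"aperture":0,"d":[0,0,-0.0067]},{"aperture":0,"d":[0,0,-0.0133]},{"aperture":0,"d":[0,0,-0.0267]},{"aperture":0,"d":[0,0,-0.04]},{"aperture":0,"d":[0,0,-0.0533]},{"aperture":0,"d":[0,0,-0.0667]},{"aperture":0,"d":[0,0,-0.08]},{"aperture":0,"d":[0,0,-0.0933]},{"aperture":0,"d":[0,0,-0.0987]},{"aperture":0,"d":[0,0,-0.0987]}]}}

```text
t: 7.4
eef_pos: [0.5743, 0.0005, 0.2289]
ee_rot: [-3.14, 0.0, -1.693]
force: [-1.3, -0.3, 0.4]
width: 0.0257
gripper_force: 34.9
```

Request:
{"fn": "pendant", "kwargs": {"increments": [{"aperture":0,"d":[0,0,-0.0013]},{"aperture":0,"d":[0,0,-0.0027]},{"aperture":0,"d":[0,0,-0.004]},{"aperture":0,"d":[0,0,-0.0053]},{"aperture":0,"d":[0,0,-0.0053]},{"aperture":0,"d":[0,0,-0.0053]}]}}

```text
t: 7.9
eef_pos: [0.5742, 0.0005, 0.2312]
ee_rot: [3.141, -0.0, -1.693]
force: [0.5, 0.2, -1.7]
width: 0.0256
gripper_force: 34.9
```

Converted, -0.002 m is -0.0027, -0.001 m is -0.0013.

Request:
{"fn": "pendant", "kwargs": {"increments": [{"aperture":0,"d":[0,0,-0.0013]},{"aperture":0,"d":[0,0,-0.0027]},{"aperture":0,"d":[0,0,-0.0027]},{"aperture":0,"d":[0,0,-0.0027]}]}}

```text
t: 8.23
eef_pos: [0.5742, 0.0005, 0.2334]
ee_rot: [-3.142, 0.0, -1.693]
force: [0.6, 0.1, -2.3]
width: 0.0259
gripper_force: 34.9
```

Request:
{"fn": "pendant", "kwargs": {"increments": [{"aperture":0,"d":[0,0,-0.0013]},{"aperture":0,"d":[0,0,-0.0013]},{"aperture":0,"d":[0,0,-0.0013]}]}}

```text
t: 8.48
eef_pos: [0.5738, 0.0005, 0.2339]
ee_rot: [3.141, -0.0, -1.693]
force: [-0.3, -0.1, -7.1]
width: 0.0257
gripper_force: 34.9
```

Run:
```python
from h import *
a,b=[arm.grab_frame(n)[...,::-1] for n in("scene","wrist")]
A=cv2.resize(a[150:300,270:430],(400,375),interpolation=2);B=cv2.resize(b,(400,250))
cv2.imwrite("pics/z4.png",np.hstack([A,cv2.copyMakeBorder(B,0,125,0,0,0)]))
```

```text
(no output)
```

View pics/z4.png

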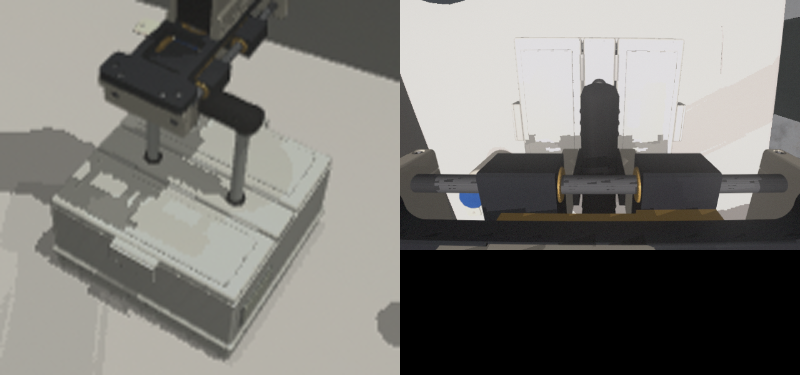

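The handle is fully extended (risen about 80 mm, force rising to 7 N), and the carrier is still on the table with its flap shut. Lifting.

Converted, -0.082 m is -0.1093, -0.08 m is -0.1067.

Request:
{"fn": "pendant", "kwargs": {"increments": [{"aperture":0},{"aperture":0,"d":[0,0,-0.0027]},{"aperture":0,"d":[0,0,-0.0067]},{"aperture":0,"d":[0,0,-0.0133]},{"aperture":0,"d":[0,0,-0.024]},{"aperture":0,"d":[0,0,-0.036]},{"aperture":0,"d":[0,0,-0.048]},{"aperture":0,"d":[0,0,-0.06]},{"aperture":0,"d":[0,0,-0.072]},{"aperture":0,"d":[0,0,-0.084]},{"aperture":0,"d":[0,0,-0.0933]},{"aperture":0,"d":[0,0,-0.1013]},{"aperture":0,"d":[0,0,-0.1067]},{"aperture":0,"d":[0,0,-0.1093]},{"aperture":0,"d":[0,0,-0.1093]},{"aperture":0,"d":[0,0,-0.1093]},{"aperture":0,"d":[0,0,-0.1093]},{"aperture":0,"d":[0,0,-0.1093]}], "clamp_n": 50}}

```text
t: 10.08
eef_pos: [0.574, 0.0005, 0.3158]
ee_rot: [3.141, -0.0, -1.693]
force: [0.6, 1.1, -6.8]
width: 0.0257
gripper_force: 49.9
```

```bash
python3 - <<'E'
from h import *
a,b=[arm.grab_frame(n)[...,::-1] for n in("scene","wrist")]
A=cv2.resize(a[100:300,260:460],(400,400),interpolation=2);B=cv2.resize(b,(400,250))
cv2.imwrite("pics/z5.png",np.hstack([A,cv2.copyMakeBorder(B,0,150,0,0,0)]))
s=arm.get_state();print(s['t'],s['force'],s['moment'])
E
```

```text
10.1833 [ 0.3898 -0.6072 -6.3864] [ 0.089  -0.1509  0.0393]
```

View pics/z5.png

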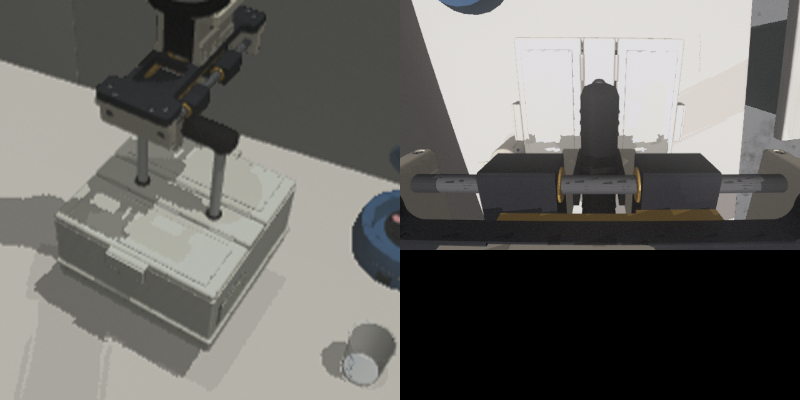

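The carrier is in the air about 8 cm up. It looks exactly as it did in the wrist view before lifting, so it is level and has not slipped, and the beaker is undisturbed.

```bash
python3 -c "
from station import arm
print(arm.job_done())"
```

```text
the job is handed in; nothing more can be done
None
```

I handed in the job with the near flap shut, the handle pulled to its second stop, and the carrier held level by its grip about 8 cm above the table, at about 10 s of the 48 s allowed; no verdict was returned.

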